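# Reset a tripped clamping pump through the port under its bayonet cover

## Robot

A 6-joint arm with a two-finger parallel gripper is mounted at the origin on a cart in front of the work surface, level with it; the furniture and walls round the work are solid. World frame = base frame: x ahead of the robot, y to its left, z up, the work surface at z = 0. Lengths are in m, angles in degrees, forces in N, time in s.
With the tool pointing down it reaches from about 0.3 to 0.75 m from the base axis. Payload 8.5 kg.
Tool frame: the origin (TCP) lies between the finger pads; the fingertips stand 19 mm ahead of it and the grasp point (between the pads) is the TCP; z points along the fingers, y is the line along which they close (so a half turn about z gives the same grasp; the last joint's range is limited). The gripper opens to 85 mm and grips with 20 to 120 N. Pads are 22 mm wide; open, the fingers measure 114 mm over their backs; the gripper's body (76 mm by 85 mm) begins 54 mm behind the grasp point. The pads swing forward as they close: fully open they stand 13 mm farther back than shut.
Start: joints at [55.216, 21.807, 74.336, -0, 83.858, -12.336], TCP at [0.21, 0.508, 0.25] pointing down, gripper open.
Joint ranges: [-178.18, 178.18], [-50.72, 133.34], [12.68, 142.11], [-81.47, 261.47], [9.98, 163.14], [-165.26, 165.26]. Speed limits (degrees/s): [136.94, 136.94, 180, 180, 180, 180].

## Interface

Orientations are given as a 3x3 rotation matrix whose columns are the frame's x, y, z axes.
In Python, from rig import env, optics gives the robot as it stands.
- The arm moves only by the tool arm_command, never from a script. Its argument "commands" is one flat list of numbers, 7 for each row, row after row: the closure, from -1 (fully open) to 1 (shut), so that 0 is half open, then the shift along the tool's x, y, z as a fraction of full scale, then the turn, a rotation vector about the tool's x, y, z as a fraction of full scale. A call has 1 to 12 rows; each row is the pose to reach, as a shift and turn from the pose commanded when the call began, along the tool's axes at that moment; what a row does not reach only later rows make up. Full scale, the value 1, is 500 mm for a shift and 120 degrees for a turn. A row lasts 1/12 s, in which the tool goes at most 41.7 mm and 7.16 degrees, less where a joint would pass 70% of its speed; a pose out of reach is approached as far as the arm can. A call with a number of a shift or a turn outside -1 to 1 is refused whole. A call with a gripper value outside its range is refused whole. The fingers move at their own pace and stop on an object; "newtons" is the grip in N (left out, the last holds). Time passes only in rows, so rows that repeat a pose let the fingers close. It gives the time, the measured TCP pose, the force, the opening and the grip force at its end, in the units of the state.
- env.observe(): the state, without advancing time (a new reading comes with each control period).
- optics.get_image(name): name is "side" or "top" or "wrist"; returns a dict with "image" (400x640x3 uint8, red, green, blue), "intrinsics" (3x3 intrinsics, pixels), "k1" (the pictures are not rectified: a ray, as slopes to the right and down, at radius r is drawn at 1 + k1 r^2 times it, then the intrinsics apply), "origin" and "orientation" of the camera in the world; the wrist camera has in their place "tool_from_camera" (4x4, takes a point from camera to tool coordinates, whose origin is the TCP and whose axes are the flange's). Camera axes: x right, y down, z forward; pixel columns grow to the right and rows downward; lengths in m; the calibration is good to about 2 mm. A picture is of the moment at which its call begins: read the wrist's pose just before it. There is no depth.
- env.close_job(): hands the job in; it is judged then, once.
The state is a dict: "time_s": time; "q": joint angles; "qvel": joint speeds; "joint_efforts": joint torques, N m; "position": TCP position; "tool_rot": TCP orientation; "ft_force": force on the tool from outside, world axes, zero at the start; "wrist_torque": the same for the moment, N m; "grip_width": finger opening in m; "gripper_force": force on a finger pad.
Only numpy, scipy, OpenCV 4.12 (cv2) and the standard library are available. Lean on these libraries where they do the work, as an engineer would, in place of code of your own. Each camera call takes 0.05 s, during which the arm holds its last target. There are 200 camera calls.

## Task

The vacuum pump for clamping panels has tripped. Twist its round black cover anticlockwise to unlock it, lift it off and stand it rim down, wholly on the white foam sheet; then draw the screwdriver out of its plywood pocket, take it by the handle and use its tip to press the recessed reset button in the port that the cover hid - well in, for about a second, but not hard against its end stop. Leave the cover on the foam, lay the screwdriver flat on the open table top, away from the pump and not on the foam, and leave everything else where it is.

Things in the scene. Friction and masses are not known exactly. Their poses are not given: they have to be found in the camera images.
- pump_unit: Blue vacuum pump bolted to the table, origin under the middle of the blue body (140 mm x, 130 mm y, top at z 52 mm; foot plate 150 x 156 mm; dark motor behind, at +x). z up; front faces -x. On its top stands an aluminium block, 64 (x) x 38 x 46 mm, hidden by the cover, whose axis is this z axis. A steel lug on each side of the block holds the cover.
- bore_mouth (a point): Centre of the mouth of the reset port: a level bore, 15 mm diameter, yellow ring round it, in the block's front face, 80 mm above the table, 38 mm behind the blue body's front edge; hidden until the cover is off. x points straight into the bore, z up. The red button (11 mm) sits 30 to 42 mm behind the mouth, differently each time: its depth must be felt.
- reset_button (a joint): How far the reset button is pushed in, m: 0 = out, 0.014 = hard end stop. A spring pushes it back: 2 N starts it, 6 N at 5 mm, 8.4 N at 8 mm, 11.6 N at 12 mm. Press it more than 5 mm but never beyond 12 mm; it springs back when let go.
- cover_grip (a point): Centre of the grey grip bar (70 mm along x, 16 mm along y, 24 mm high) on top of the black bayonet cover (100 mm diameter, 49.5 mm high without the bar, 0.16 kg, hollow, open below). 61.5 mm above the cover's rim; 115 mm above the table while the cover is on. z is the cover's axis, up.
- cover_rim (a point): Centre of the cover's lower rim, axes as cover_grip. Locked: cover x agrees with pump_unit x within 0.13 rad (white mark near the red dot). It turns anticlockwise seen from above, with little friction; free to lift straight up when turned 0.75 to 1.25 rad from pump_unit x; end stop near 1.3 rad (mark near the green dot). Clear after 50 mm of lift.
- foam_sheet: Thin white foam sheet, 440 mm (x) by 170 mm (y), 12 mm thick, fixed on the table; origin at the centre of its underside. Here the cover goes.
- pocket_mouth (a point): Centre of the open end of the plywood tool pocket, a tunnel fixed to the table: 175 mm long, 56 wide, 44 high outside, 44 wide and 38 mm high inside, closed at the far end, without a floor. x points out of the opening; 19 mm above the table. The screwdriver lies inside on the table; only the last 40 to 50 mm of its blade stand out.
- blade_tip (a point): End of the blade, on its axis, of a screwdriver with a blue handle: 208 mm long, 0.13 kg; round steel blade 6.4 mm thick, 100 mm long. The tool lies on its handle and can rock a little: the tip stands 3 to 12 mm above the table. The tool's y axis runs from tip to handle; from the tip, handle_grip lies 160 mm along y and 13 mm along z of the tool.
- handle_grip (a point): Best place to hold the screwdriver: on the axis of its blue handle (109 mm long, 30 mm thick here and for 20 mm either way, slimmer in front), 160 mm behind the tip, 60 mm behind the handle's front end, about 15 mm above the table as it lies. Centre of mass 10 mm nearer the tip. Axes as blade_tip.
- tape_measure: Yellow tape measure lying on its side, 62 x 73 x 32 mm; bystander, origin at the centre of its underside.
- offcut_block: Light wooden offcut block, 45 x 75 x 28 mm; bystander, origin at the centre of its underside.
- sanding_block: Cork sanding block, 53 x 97 x 26 mm; bystander, origin at the centre of its underside.
Not all that is in view belongs to the job. What is shaped like the part that bears cover_grip but purple is not meant.

How it is judged:
By the outcome, as a careful person would: the job done as asked, in the order asked, and still so for the second after the job is handed in, with the robot touching nothing.
It also fails if it takes over 72 s, if anything falls off the work surface, if the arm or the gripper's body presses on something with over 40 N, if the wrist force passes 120 N, or if a joint passes its speed limit or range.

## Working session

There is one attempt and no reset: what is moved stays moved. The work goes in short steps, Python scripts to look and compute and a tool call to move; the robot and the scene stay as the last step left them, time stands still between calls to the robot, and variables do not carry over. Pictures are saved under pics/ and viewed, at most 10 in all, crops included, and the job is handed in when it is done.

Besides the shell and the picture viewer there is one more tool, called after "Request:" by a JSON object that holds its "method" and its "body". arm_command: Moves the arm, as the interface text tells. Shift numbers are shares of 500 mm and turn numbers shares of 120 degrees, none past 1 either way. Its arguments: {"type":"object","properties":{"commands":{"type":"array","items":{"type":"number"}},"newtons":{"type":"number"}},"required":["commands"]}

```bash
ls; mkdir -p pics; cat > h.py <<'E'
import numpy as np, cv2
from rig import env, optics
def snap(n):
    s=env.observe(); d=optics.get_image(n)
    if n=="wrist":
        T=np.eye(4); T[:3,:3]=np.array(s["tool_rot"]); T[:3,3]=s["position"]
        M=T@np.array(d["tool_from_camera"]); d["origin"]=M[:3,3]; d["orientation"]=M[:3,:3]
    d["origin"]=np.array(d["origin"]);d["orientation"]=np.array(d["orientation"]);d["K"]=np.array(d["intrinsics"]);
    return d
def save(d,f): cv2.imwrite("pics/"+f,cv2.cvtColor(d["image"],cv2.COLOR_RGB2BGR))
def ray(d,u,v):
    K=d["K"]; a=np.array([(u-K[0,2])/K[0,0],(v-K[1,2])/K[1,1]]); x=a.copy()
    for _ in range(20): x=a/(1+d["k1"]*(x@x))
    return d["orientation"]@np.array([x[0],x[1],1.])
def onz(d,u,v,z):
    r=ray(d,u,v); return d["origin"]+r*(z-d["origin"][2])/r[2]
def proj(d,P):
    c=d["orientation"].T@(np.array(P)-d["origin"]); x=c[:2]/c[2]; x=x*(1+d["k1"]*(x@x))
    return d["K"][:2,:2]@x+d["K"][:2,2]
E
python3 - <<'E'
from h import *
for n in ["top","side"]:
    d=snap(n); save(d,n+"1.png"); print(n,d["origin"],d["orientation"].round(3).tolist(),d["K"].tolist(),d["k1"])
s=env.observe(); print({k:np.round(v,3).tolist() for k,v in s.items()})
E
```

```text
pics
top [ 0.48897741 -0.01604815  1.3564902 ] [[0.016, -0.998, 0.054], [-1.0, -0.016, 0.006], [-0.005, -0.054, -0.999]] [[397.588354671238, 0.0, 319.0433182330821], [0.0, 397.588354671238, 197.60790514107927], [0.0, 0.0, 1.0]] -0.0004170653656588359
side [0.53101392 0.86750064 0.88420919] [[-0.999, -0.016, 0.036], [-0.038, 0.662, -0.748], [-0.011, -0.749, -0.662]] [[400.11673557384177, 0.0, 324.4832200505672], [0.0, 400.11673557384177, 198.788176157264], [0.0, 0.0, 1.0]] -0.013631715841791492
{'time_s': 0.1, 'q': [55.215, 21.837, 74.38, 0.001, 83.859, -12.335], 'qvel': [0.063, -0.07, -0.046, 0.065, 0.02, 0.057], 'joint_efforts': [0.004, -44.922, -23.166, -0.0, 0.004, 0.0], 'position': [0.21, 0.508, 0.25], 'tool_rot': [[-0.924, 0.382, -0.001], [0.382, 0.924, -0.001], [0.0, -0.001, -1.0]], 'ft_force': [0.407, -0.549, 0.078], 'wrist_torque': [0.017, -0.002, -0.0], 'gripper_force': 0.0, 'grip_width': 0.085}
```

View pics/top1.png

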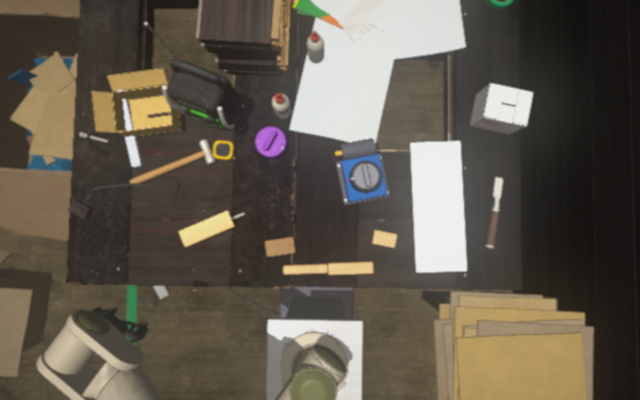

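View pics/side1.png

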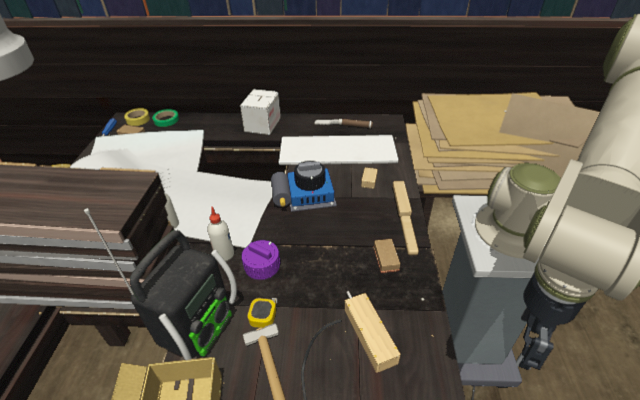

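The top view shows the pump with its black cover at (365,178), foam at (438,207), the pocket at (206,229) with the blade tip at (243,214), and the robot base at the bottom. The side view agrees.
Candidates for the cover are the black one on the blue pump (366,178) and the purple lookalike (270,142). For the tool they are the blade in the pocket (243,214) and the loose chisel (494,212). I choose the black cover and the pocketed blade, and will check in a close crop.

```bash
python3 - <<'E'
from h import *
d=snap("top"); im=d["image"]; hsv=cv2.cvtColor(im,cv2.COLOR_RGB2HSV)
def box(mask,roi,z,name):
    m=np.zeros_like(mask); x0,y0,x1,y1=roi; m[y0:y1,x0:x1]=mask[y0:y1,x0:x1]
    c=max(cv2.findContours(m,cv2.RETR_EXTERNAL,cv2.CHAIN_APPROX_NONE)[0],key=cv2.contourArea)[:,0,:]
    P=np.array([onz(d,u,v,z)[:2] for u,v in c])
    r=cv2.minAreaRect((P*1000).astype(np.float32)); print(name,np.round(r[0],1),np.round(r[1],1),round(r[2],1), 'px',c.mean(0).round())
    return r
box(cv2.inRange(hsv,(0,0,190),(180,50,255)),(400,130,480,290),.012,'foam')
box(cv2.inRange(hsv,(100,110,60),(125,255,255)),(325,130,400,215),.04,'blue')
box(cv2.inRange(hsv,(12,50,120),(35,255,255)),(170,200,250,255),.044,'pocket')
for f,u,v,z in [('tip',244,214,.008),('grip',366,178,.115)]: print(f,onz(d,u,v,z).round(4))
for f,u,v in [('tape',223,150),('offcut',384,239),('sand',279,247),('purple',270,142)]: print(f,onz(d,u,v,.02).round(3))
a=cv2.resize(im[130:220,320:420],None,fx=6,fy=6,interpolation=cv2.INTER_CUBIC)
b=cv2.resize(im[200:260,170:260],None,fx=6,fy=6,interpolation=cv2.INTER_CUBIC)
cv2.imwrite("pics/c1.png",cv2.cvtColor(a,cv2.COLOR_RGB2BGR))
E
```

```text
foam [ 540.2 -410.6] [438.2 170.7] 2.8 px [438. 206.]
blue [ 593.5 -162.4] [ 65.7 128.4] 11.7 px [366. 191.]
pocket [452.3 363. ] [ 61.8 181.9] 24.0 px [206. 228.]
tip [0.5018 0.2451 0.008 ]
grip [ 0.6195 -0.1553  0.115 ]
tape [0.717 0.32  0.02 ]
offcut [ 0.426 -0.228  0.02 ]
sand [0.393 0.123 0.02 ]
purple [0.747 0.161 0.02 ]
```

View pics/c1.png

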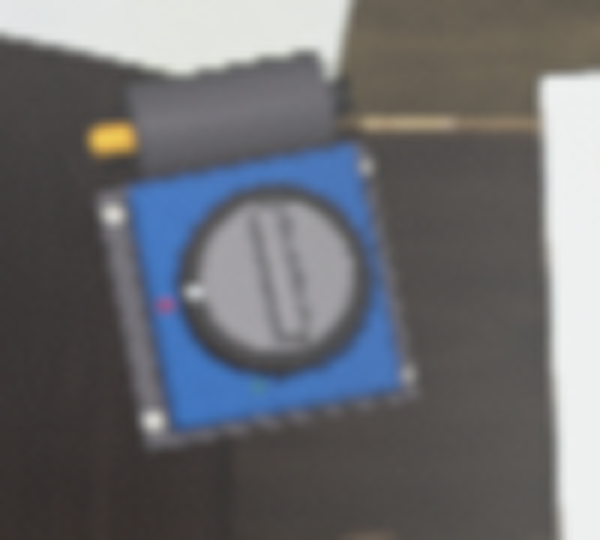

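The crop shows the black cover with its grey bar on the blue pump at yaw about 12°, and the white mark at the red dot, so it is locked. Moving over it now.

Request:
{"method": "arm_command", "body": {"commands": [-1,-0.674,-0.562,-0.08,0,0,0.71,-1,-0.674,-0.562,-0.08,0,0,0.71,-1,-0.674,-0.562,-0.08,0,0,0.71,-1,-0.674,-0.562,-0.08,0,0,0.71,-1,-0.674,-0.562,-0.08,0,0,0.71,-1,-0.674,-0.562,-0.08,0,0,0.71,-1,-0.674,-0.562,-0.08,0,0,0.71,-1,-0.674,-0.562,-0.08,0,0,0.71,-1,-0.674,-0.562,-0.08,0,0,0.71,-1,-0.674,-0.562,-0.08,0,0,0.71,-1,-0.674,-0.562,-0.08,0,0,0.71,-1,-0.674,-0.562,-0.08,0,0,0.71]}}

```text
time_s: 1.15
position: [0.4162, 0.1164, 0.2904]
tool_rot: [[0.314, 0.949, 0.001], [0.949, -0.314, -0.001], [-0.001, 0.001, -1.0]]
ft_force: [-0.9, 0.5, -0.2]
grip_width: 0.0856
gripper_force: 0.0
```

```bash
cat >> h.py <<'E'
from scipy.spatial.transform import Rotation as Rn
def Ry(deg): # tool down, tool y at world yaw deg
    a=np.radians(deg); y=np.array([np.cos(a),np.sin(a),0]); z=np.array([0,0,-1.]); return np.c_[np.cross(y,z),y,z]
def go(P,R):
    s=env.observe(); R0=np.array(s["tool_rot"]); dp=R0.T@(np.array(P)-s["position"]); w=Rn.from_matrix(R0.T@R).as_rotvec()
    print("shift",(dp/.5).round(4),"turn",(np.degrees(w)/120).round(4),"rows",max(np.linalg.norm(dp)/.0417,np.degrees(np.linalg.norm(w))/7.16).round(1),"t",s["time_s"])
E
python3 - <<'E'
from h import *
s=env.observe(); print(s["position"],np.round(s["tool_rot"],3).tolist(),s["ft_force"]); d=optics.get_image("wrist"); print(np.round(d["tool_from_camera"],3).tolist(),d["intrinsics"])
go([.55,-.14,.30],Ry(-78.3))
E
```

```text
[0.41615108 0.11637523 0.29040837] [[0.314, 0.949, 0.001], [0.949, -0.314, -0.001], [-0.001, 0.001, -1.0]] [-0.87109762  0.54842131 -0.18686497]
[[0.0, -0.95, -0.312, 0.081], [1.0, 0.0, 0.0, -0.0], [0.0, -0.312, 0.95, -0.124], [0.0, 0.0, 0.0, 1.0]] [[333.50703907   0.         320.23485374]
 [  0.         333.50703907 197.04599255]
 [  0.           0.           1.        ]]
shift [-0.4031  0.4201 -0.0196] turn [-0.000e+00  1.000e-04  4.977e-01] rows 8.3 t 1.2
```

Request:
{"method": "arm_command", "body": {"commands": [-1,-0.4,0.42,-0.02,0,0,0.498,-1,-0.4,0.42,-0.02,0,0,0.498,-1,-0.4,0.42,-0.02,0,0,0.498,-1,-0.4,0.42,-0.02,0,0,0.498,-1,-0.4,0.42,-0.02,0,0,0.498,-1,-0.4,0.42,-0.02,0,0,0.498,-1,-0.4,0.42,-0.02,0,0,0.498,-1,-0.4,0.42,-0.02,0,0,0.498,-1,-0.4,0.42,-0.02,0,0,0.498,-1,-0.4,0.42,-0.02,0,0,0.498]}}

```text
time_s: 2.03
position: [0.5538, -0.1342, 0.2997]
tool_rot: [[0.976, 0.219, -0.001], [0.219, -0.976, 0.001], [-0.001, -0.001, -1.0]]
ft_force: [0.4, 0.2, -0.7]
grip_width: 0.0858
gripper_force: 0.0
```

```bash
python3 - <<'E'
from h import *
d=snap("wrist"); im=d["image"]; save(d,"w1.png"); hsv=cv2.cvtColor(im,cv2.COLOR_RGB2HSV)
m=cv2.inRange(hsv,(100,110,50),(125,255,255)); m=cv2.morphologyEx(m,cv2.MORPH_CLOSE,np.ones((5,5)))
c=max(cv2.findContours(m,cv2.RETR_EXTERNAL,cv2.CHAIN_APPROX_NONE)[0],key=cv2.contourArea)[:,0,:]
P=np.array([onz(d,u,v,.052)[:2] for u,v in c])*1000
print(cv2.minAreaRect(P.astype(np.float32)),c.min(0),c.max(0),proj(d,[.62,-.155,.115]))
print(env.observe()["position"])
E
```

```text
((628.21044921875, -153.70166015625), (138.96609497070312, 127.64290618896484), 11.87386703491211) [295  26] [420 162] [360.11750125 110.64541896]
[ 0.55364248 -0.13383866  0.29995003]
```

View pics/w1.png

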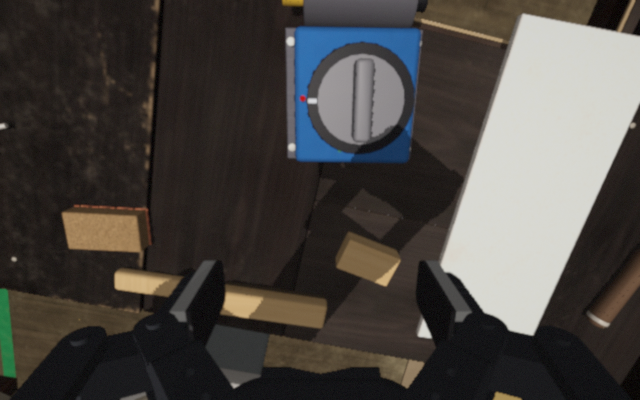

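The wrist view shows the pump, with the grip bar spanning (364,58) to (363,142) and the mark at the red dot (308,100). The blue top measures 139×128 mm at yaw 11.9°, as it should.

```bash
python3 - <<'E'
from h import *
d=snap("wrist")
a,b=onz(d,365,60,.127),onz(d,363,140,.127);print(a,b,(a+b)/2,np.degrees(np.arctan2(*(a-b)[1::-1])))
go([.627,-.154,.16],Ry(-78.1)); go([.627,-.154,.126],Ry(-78.1))
E
```

```text
[ 0.66048646 -0.14639575  0.127     ] [ 0.59657758 -0.16199609  0.127     ] [ 0.62853202 -0.15419592  0.127     ] 13.717800242050401
shift [0.1342 0.0723 0.2803] turn [-0.0002  0.0001  0.0077] rows 3.8 t 2.1333
shift [0.1342 0.0724 0.3483] turn [-0.0002  0.0001  0.0077] rows 4.6 t 2.1333
```

Request:
{"method": "arm_command", "body": {"commands": [-1,0.137,0.073,0.28,0,0,0,-1,0.137,0.073,0.28,0,0,0,-1,0.137,0.073,0.28,0,0,0,-1,0.137,0.073,0.28,0,0,0,-0.3,0.137,0.073,0.28,0,0,0,-0.3,0.137,0.073,0.345,0,0,0,-0.3,0.137,0.073,0.345,0,0,0,1,0.137,0.073,0.345,0,0,0,1,0.137,0.073,0.345,0,0,0,1,0.137,0.073,0.345,0,0,0,1,0.137,0.073,0.345,0,0,0,1,0.137,0.073,0.345,0,0,0], "newtons": 30}}

```text
time_s: 3.13
position: [0.6289, -0.155, 0.1304]
tool_rot: [[0.976, 0.218, 0.003], [0.218, -0.976, -0.001], [0.003, 0.002, -1.0]]
ft_force: [-1.9, 2.8, 7.6]
grip_width: 0.0154
gripper_force: 31.0
```

Request:
{"method": "arm_command", "body": {"commands": [1,0,0,0,0,0,0,1,0,0,0,0,0,0,1,0,0,0,0,0,0]}}

```text
time_s: 3.38
position: [0.629, -0.155, 0.1304]
tool_rot: [[0.976, 0.218, 0.003], [0.218, -0.976, -0.001], [0.003, 0.002, -1.0]]
ft_force: [-2.4, 1.9, 7.3]
grip_width: 0.015
gripper_force: 31.0
```

Request:
{"method": "arm_command", "body": {"commands": [1,0,0,-0.004,0,0,-0.05,1,0,0,-0.004,0,0,-0.1,1,0,0,-0.004,0,0,-0.15,1,0,0,-0.004,0,0,-0.2,1,0,0,-0.004,0,0,-0.25,1,0,0,-0.004,0,0,-0.3,1,0,0,-0.004,0,0,-0.35,1,0,0,-0.004,0,0,-0.4,1,0,0,-0.004,0,0,-0.44,1,0,0,-0.004,0,0,-0.475,1,0,0,-0.004,0,0,-0.475,1,0,0,-0.004,0,0,-0.475]}}

```text
time_s: 4.38
position: [0.6289, -0.1551, 0.1312]
tool_rot: [[0.35, 0.937, 0.002], [0.937, -0.35, -0.001], [0.0, 0.003, -1.0]]
ft_force: [0.3, 1.7, 5.6]
grip_width: 0.0143
gripper_force: 54.1
```

Request:
{"method": "arm_command", "body": {"commands": [1,0,0,-0.02,0,0,-0.475,1,0,0,-0.04,0,0,0,1,0,0,-0.06,0,0,0]}}

```text
time_s: 4.63
position: [0.6281, -0.155, 0.16]
tool_rot: [[0.354, 0.935, -0.001], [0.935, -0.354, 0.0], [-0.0, -0.001, -1.0]]
ft_force: [0.8, 0.2, -1.5]
grip_width: 0.0144
gripper_force: 53.1
```

Request:
{"method": "arm_command", "body": {"commands": [1,0,0,-0.05,0,0,0,1,0,0,-0.1,0,0,0,1,0,0,-0.16,0,0,0,1,-0.07,-0.007,-0.16,0,0,0,1,-0.14,-0.014,-0.16,0,0,0,1,-0.21,-0.021,-0.16,0,0,0,1,-0.28,-0.028,-0.16,0,0,0,1,-0.35,-0.035,-0.15,0,0,0,1,-0.42,-0.043,-0.1,0,0,0,1,-0.49,-0.05,-0.03,0,0,0,1,-0.567,-0.059,0.06,0,0,0,1,-0.567,-0.059,0.1,0,0,0]}}

```text
time_s: 5.63
position: [0.5011, -0.4125, 0.1126]
tool_rot: [[0.351, 0.937, 0.002], [0.937, -0.351, -0.003], [-0.003, 0.003, -1.0]]
ft_force: [0.4, -1.1, -1.9]
grip_width: 0.0145
gripper_force: 53.1
```

Request:
{"method": "arm_command", "body": {"commands": [1,0,0,0.02,0,0,0,1,0,0,0.03,0,0,0,1,0,0,0.03,0,0,0]}}

```text
time_s: 5.88
position: [0.5027, -0.409, 0.0971]
tool_rot: [[0.348, 0.937, -0.0], [0.937, -0.348, 0.001], [0.001, -0.001, -1.0]]
ft_force: [0.6, 0.7, -1.8]
grip_width: 0.0146
gripper_force: 53.0
```

Request:
{"method": "arm_command", "body": {"commands": [1,0,0,0.008,0,0,0,1,0,0,0.013,0,0,0,1,0,0,0.017,0,0,0,1,0,0,0.017,0,0,0]}}

```text
time_s: 6.22
position: [0.5033, -0.409, 0.09]
tool_rot: [[0.348, 0.938, 0.002], [0.938, -0.348, -0.001], [-0.001, 0.002, -1.0]]
ft_force: [1.3, 2.6, 2.9]
grip_width: 0.0146
gripper_force: 53.8
```

Request:
{"method": "arm_command", "body": {"commands": [-0.5,0,0,0,0,0,0,-0.5,0,0,0,0,0,0,-0.5,0,0,0,0,0,0,-0.5,0,0,0,0,0,0,-0.5,0,0,-0.05,0,0,0,-0.5,0,0,-0.15,0,0,0,-0.5,0,0,-0.25,0,0,0,-0.5,0,0,-0.3,0,0,0]}}

```text
time_s: 6.88
position: [0.5021, -0.4093, 0.2404]
tool_rot: [[0.349, 0.937, -0.0], [0.937, -0.349, 0.0], [0.0, -0.001, -1.0]]
ft_force: [-0.2, -0.9, -0.3]
grip_width: 0.064
gripper_force: 0.0
```

```bash
python3 - <<'E'
from h import *
d=snap("top"); save(d,"top2.png"); go([.503,-.08,.24],Ry(12)); go([.503,.246,.22],Ry(24))
hsv=cv2.cvtColor(d["image"],cv2.COLOR_RGB2HSV)
m=cv2.inRange(hsv,(0,0,190),(180,50,255)); roi=m[135:280,405:475]; cov=255-roi
n,l,st,ce=cv2.connectedComponentsWithStats(cov); print(st.tolist(),ce.tolist())
E
```

```text
shift [ 0.6201 -0.2323  0.0129] turn [ 0.0049  0.0051 -0.2701] rows 7.9 t 6.9333
shift [ 1.2314 -0.4601  0.0456] turn [ 0.0044  0.0056 -0.3701] rows 15.8 t 6.9333
[[5, 6, 65, 139, 4062], [0, 0, 70, 145, 6086], [56, 103, 1, 1, 1], [54, 120, 1, 1, 1]] [[32.58000984736583, 51.032988675529296], [35.7747288859678, 85.98110417351297], [56.0, 103.0], [54.0, 120.0]]
```

Request:
{"method": "arm_command", "body": {"commands": [-0.5,0.9,-0.336,0.01,0,0,-0.37,-0.5,0.9,-0.336,0.01,0,0,-0.37,-0.5,0.9,-0.336,0.01,0,0,-0.37,-0.5,0.9,-0.336,0.01,0,0,-0.37,-0.5,0.9,-0.336,0.01,0,0,-0.37,-0.5,0.9,-0.336,0.01,0,0,-0.37,-0.5,0.9,-0.336,0.01,0,0,-0.37,-0.5,0.9,-0.336,0.01,0,0,-0.37,-0.5,0.9,-0.336,0.01,0,0,-0.37,-0.5,0.9,-0.336,0.01,0,0,-0.37,-0.5,0.9,-0.336,0.01,0,0,-0.37,-0.5,0.9,-0.336,0.01,0,0,-0.37]}}

```text
time_s: 7.93
position: [0.5011, 0.0744, 0.2336]
tool_rot: [[-0.409, 0.913, 0.0], [0.913, 0.409, 0.001], [0.001, 0.0, -1.0]]
ft_force: [-0.2, -0.1, 0.2]
grip_width: 0.064
gripper_force: 0.0
```

```bash
python3 - <<'E'
from h import *
s=env.observe();print(s["position"]);go([.51,.20,.2],Ry(24))
E
```

```text
[0.5011398  0.07442892 0.23363405]
shift [0.2219 0.1188 0.0675] turn [ 0.0002 -0.0003  0.0011] rows 3.1 t 7.9333
```

View pics/top2.png

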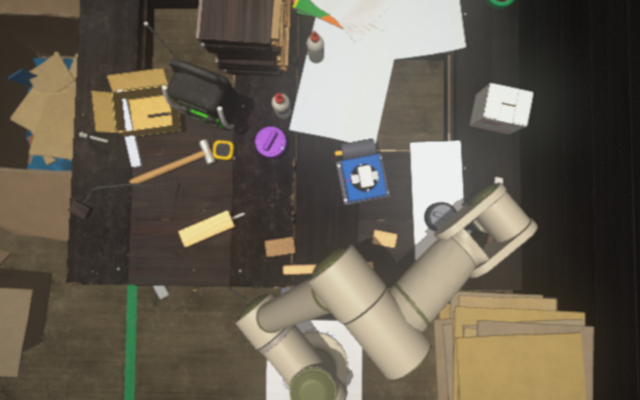

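The top view shows the cover off and on the foam at (438,216), partly hidden by the arm, and the bare aluminium block at (365,177). Next I look at the blade.

Request:
{"method": "arm_command", "body": {"commands": [-0.5,0.222,0.119,0.067,0,0,0,-0.5,0.222,0.119,0.067,0,0,0,-0.5,0.222,0.119,0.067,0,0,0,-0.5,0.222,0.119,0.067,0,0,0,-0.5,0.222,0.119,0.067,0,0,0]}}

```text
time_s: 8.35
position: [0.5105, 0.1984, 0.1991]
tool_rot: [[-0.41, 0.912, -0.002], [0.912, 0.41, -0.0], [0.0, -0.002, -1.0]]
ft_force: [0.1, -0.5, 0.8]
grip_width: 0.064
gripper_force: 0.0
```

```bash
python3 - <<'E'
from h import *
d=snap("wrist"); save(d,"w2.png")
E
```

```text
(no output)
```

View pics/w2.png

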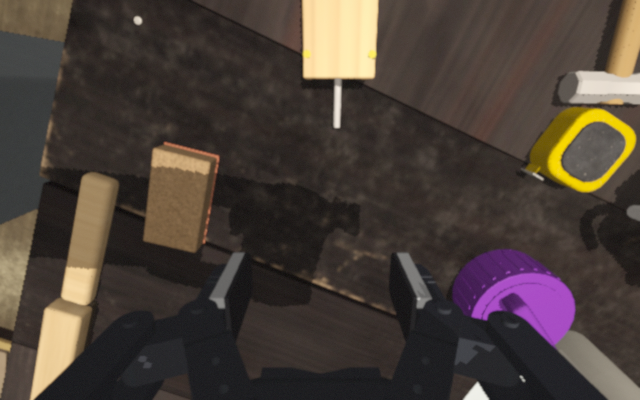

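The blade runs from the pocket front (338,79) to its tip (337,128), with the purple cover well to the side.

```bash
python3 - <<'E'
from h import *
d=snap("wrist")
t=onz(d,337,127,.008); b=onz(d,339,82,.011); u=(b-t)[:2]; L=np.linalg.norm(u); u/=L
print(t,b,L,np.degrees(np.arctan2(u[1],u[0])), onz(d,303,78,.044),onz(d,376,78,.044))
g=np.r_[t[:2]+u*.02,.024]; yaw=np.degrees(np.arctan2(u[1],u[0]))-90
print(g,yaw); go([g[0],g[1],.06],Ry(yaw)); go(g,Ry(yaw))
E
```

```text
[0.50644156 0.24516434 0.008     ] [0.49117515 0.28171906 0.011     ] 0.039614529971284715 112.66695703319783 [0.46252712 0.2716624  0.044     ] [0.5151907  0.29522363 0.044     ]
[0.49873408 0.26361955 0.024     ] 22.666957033197832
shift [0.1339 0.0324 0.2803] turn [-0.      0.0002  0.0111] rows 3.7 t 8.45
shift [0.1339 0.0324 0.3523] turn [-0.      0.0002  0.0111] rows 4.5 t 8.45
```

Request:
{"method": "arm_command", "body": {"commands": [-0.5,0.134,0.032,0.1,0,0,0.011,-0.5,0.134,0.032,0.2,0,0,0.011,-0.5,0.134,0.032,0.28,0,0,0.011,-0.5,0.134,0.032,0.28,0,0,0.011,-0.3,0.134,0.032,0.352,0,0,0.011,-0.3,0.134,0.032,0.352,0,0,0.011,1,0.134,0.032,0.352,0,0,0.011,1,0.134,0.032,0.352,0,0,0.011,1,0.134,0.032,0.352,0,0,0.011,1,0.134,0.032,0.352,0,0,0.011,1,0.134,0.032,0.352,0,0,0.011,1,0.134,0.032,0.352,0,0,0.011], "newtons": 50}}

```text
time_s: 9.45
position: [0.499, 0.264, 0.0252]
tool_rot: [[-0.385, 0.923, 0.002], [0.923, 0.385, 0.0], [-0.0, 0.002, -1.0]]
ft_force: [0.0, -1.3, -0.2]
grip_width: 0.0036
gripper_force: 48.9
```

Request:
{"method": "arm_command", "body": {"commands": [1,0,0,0,0,0,0,1,0,0,0,0,0,0]}}

```text
time_s: 9.62
position: [0.4988, 0.264, 0.0245]
tool_rot: [[-0.385, 0.923, 0.001], [0.923, 0.385, -0.0], [-0.0, 0.001, -1.0]]
ft_force: [0.8, -2.0, 1.2]
grip_width: 0.0035
gripper_force: 49.0
```

Request:
{"method": "arm_command", "body": {"commands": [1,-0.03,0,0,0,0,0,1,-0.06,0,0,0,0,0,1,-0.1,0,0,0,0,0,1,-0.14,0,0,0,0,0,1,-0.18,0,0,0,0,0,1,-0.22,0,0,0,0,0,1,-0.26,0,0,0,0,0,1,-0.3,0,0,0,0,0,1,-0.34,0,0,0,0,0,1,-0.38,0,0,0,0,0,1,-0.4,0,0,0,0,0,1,-0.4,0,0,0,0,0]}}

```text
time_s: 10.62
position: [0.5765, 0.078, 0.0242]
tool_rot: [[-0.384, 0.923, 0.001], [0.923, 0.384, -0.0], [-0.001, 0.001, -1.0]]
ft_force: [0.7, -0.7, 1.1]
grip_width: 0.0039
gripper_force: 49.0
```

```bash
python3 - <<'E'
from h import *
d=snap("wrist"); w=d["image"]; s=snap("side")["image"]
cv2.imwrite("pics/m1.png",cv2.cvtColor(np.hstack([cv2.resize(w,(480,300)),cv2.resize(s[200:400,240:450],(315,300))]),cv2.COLOR_RGB2BGR))
E
```

```text
(no output)
```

View pics/m1.png

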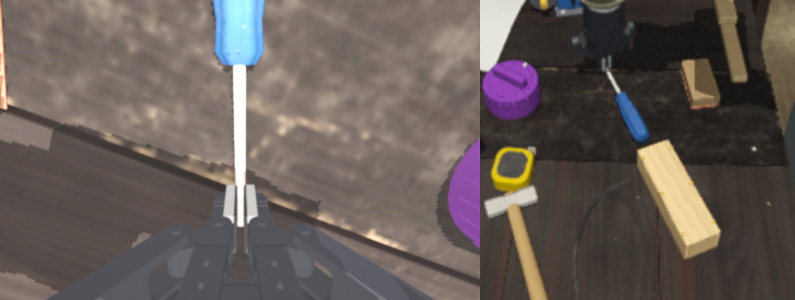

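The screwdriver is fully out of the pocket, with the handle clear and the blade in the pads. I release it and regrasp at the handle.

Request:
{"method": "arm_command", "body": {"commands": [0,0,0,0,0,0,0,0,0,0,0,0,0,0,0,0,0,0,0,0,0,-0.5,0,0,-0.06,0,0,0,-0.5,0,0,-0.12,0,0,0,-0.5,0.08,0,-0.12,0,0,0,-0.5,0.16,0,-0.12,0,0,0,-0.5,0.24,0,-0.12,0,0,0,-0.5,0.28,0,-0.12,0,0,0,-0.5,0.28,0,-0.12,0,0,0]}}

```text
time_s: 11.55
position: [0.5191, 0.2127, 0.0841]
tool_rot: [[-0.39, 0.921, -0.001], [0.921, 0.39, 0.001], [0.001, -0.001, -1.0]]
ft_force: [0.7, 0.9, 0.4]
grip_width: 0.0638
gripper_force: 0.0
```

```bash
python3 - <<'E'
from h import *
d=snap("top"); hsv=cv2.cvtColor(d["image"],cv2.COLOR_RGB2HSV)
w=snap("wrist"); hs=cv2.cvtColor(w["image"],cv2.COLOR_RGB2HSV)
m=cv2.inRange(hs,(95,110,50),(125,255,255)); m[:, :200]=0;m[:,440:]=0
ys,xs=np.nonzero(m); print(len(xs),xs.min(),xs.max(),ys.min(),ys.max())
for r in range(ys.min(),ys.max()+1,15):
    q=xs[ys==r]; 
    if len(q): print(r,q.min(),q.max(),onz(w,(q.min()+q.max())/2,r,.015)[:2].round(4))
print(env.observe()["position"],env.observe()["tool_rot"]); save(w,"w3.png")
E
```

```text
7011 294 345 146 310
146 315 324 [0.501  0.2556]
161 297 342 [0.5044 0.2474]
176 294 344 [0.5077 0.2389]
191 295 344 [0.5116 0.2304]
206 295 343 [0.5151 0.2214]
221 296 343 [0.5193 0.2123]
236 296 343 [0.5232 0.2028]
251 298 341 [0.5274 0.1931]
266 301 338 [0.5316 0.183 ]
281 303 336 [0.536  0.1727]
296 302 337 [0.5405 0.1619]
[0.52110447 0.20957303 0.08409066] [[-3.87475460e-01  9.21879982e-01 -2.57471793e-04]
 [ 9.21880016e-01  3.87475424e-01 -1.81354849e-04]
 [-6.74234126e-05 -3.07628654e-04 -9.99999950e-01]]
```

Measured handle_grip at about (.520,.209), under the TCP to within 1 mm, and a handle length of about 110 mm as given. Descending to grip.

Request:
{"method": "arm_command", "body": {"commands": [-0.5,0,0,0.06,0,0,0,-0.5,0,0,0.11,0,0,0,-0.5,0,0,0.124,0,0,0,1,0,0,0.124,0,0,0,1,0,0,0.124,0,0,0,1,0,0,0.124,0,0,0,1,0,0,0.124,0,0,0,1,0,0,0.124,0,0,0], "newtons": 80}}

```text
time_s: 12.32
position: [0.5226, 0.2087, 0.0238]
tool_rot: [[-0.385, 0.923, 0.003], [0.923, 0.385, 0.0], [-0.001, 0.003, -1.0]]
ft_force: [-0.1, -1.4, 7.9]
grip_width: 0.0269
gripper_force: 79.6
```

```bash
python3 - <<'E'
from h import *
s=env.observe(); print(s["position"],s["grip_width"],s["gripper_force"],s["ft_force"])
E
```

```text
[0.52260895 0.20865375 0.02376925] 0.02694198109910664 79.590729517804 [-0.11851825 -1.44681069  7.91319145]
```

Request:
{"method": "arm_command", "body": {"commands": [1,0,0,-0.05,0,0,0,1,0,0,-0.12,0,0,0,1,0,0,-0.2,0,0,0,1,0,0,-0.28,0,0,0,1,0,0,-0.35,0,0,0,1,-0.06,-0.05,-0.35,0,0,-0.06,1,-0.12,-0.1,-0.35,0,0,-0.11,1,-0.18,-0.16,-0.35,0,0,-0.17,1,-0.24,-0.21,-0.35,0,0,-0.23,1,-0.3,-0.26,-0.35,0,0,-0.29,1,-0.36,-0.32,-0.35,0,0,-0.34,1,-0.42,-0.37,-0.35,0,0,-0.4]}}

```text
time_s: 13.32
position: [0.4385, -0.0357, 0.1977]
tool_rot: [[-0.919, 0.394, 0.001], [0.394, 0.919, -0.0], [-0.001, 0.0, -1.0]]
ft_force: [0.7, -0.4, -1.5]
grip_width: 0.0274
gripper_force: 79.6
```

```bash
python3 - <<'E'
from h import *
s=env.observe(); print(s["position"],s["grip_width"],s["ft_force"]); go([.382,-.206,.13],Ry(101.9))
E
```

```text
[ 0.43852191 -0.03566914  0.1977111 ] 0.027407147556222016 [ 0.69120968 -0.36310722 -1.46974319]
shift [-0.0301 -0.3577  0.1354] turn [-1.000e-04  4.000e-04 -2.924e-01] rows 4.9 t 13.3167
```

Request:
{"method": "arm_command", "body": {"commands": [1,-0.03,-0.07,0.02,0,0,-0.05,1,-0.03,-0.14,0.04,0,0,-0.1,1,-0.03,-0.21,0.07,0,0,-0.15,1,-0.03,-0.28,0.1,0,0,-0.2,1,-0.03,-0.35,0.13,0,0,-0.25,1,-0.03,-0.358,0.136,0,0,-0.292,1,-0.03,-0.358,0.136,0,0,-0.292,1,-0.03,-0.358,0.136,0,0,-0.292]}}

```text
time_s: 13.98
position: [0.382, -0.2045, 0.1295]
tool_rot: [[-0.981, -0.196, 0.0], [-0.196, 0.981, 0.0], [-0.0, 0.0, -1.0]]
ft_force: [0.6, 0.6, -1.2]
grip_width: 0.0271
gripper_force: 79.6
```

```bash
python3 - <<'E'
from h import *
s=env.observe(); p=np.array(s["position"]); print(p,np.round(s["tool_rot"],4).tolist())
S=snap("side");T=snap("top")
ex=np.array([.978,.206,0]); tip=p+.16*ex+[0,0,-.009]; 
out=[]
for d in (S,T):
    q=proj(d,tip); print(q, proj(d,[.597,-.1605,.08]))
    c=(q+proj(d,[.597,-.1605,.08]))/2; x0,y0=int(c[0])-50,int(c[1])-37; print(x0,y0)
    out.append(cv2.resize(d["image"][y0:y0+75,x0:x0+100],None,fx=4,fy=4,interpolation=cv2.INTER_CUBIC))
cv2.imwrite("pics/m2.png",cv2.cvtColor(np.hstack(out),cv2.COLOR_RGB2BGR))
import pickle; pickle.dump((S,T),open("st.pkl","wb"))
E
```

```text
[ 0.3819727  -0.20452453  0.12952673] [[-0.9806, -0.1961, 0.0002], [-0.1961, 0.9806, 0.0001], [-0.0002, 0.0001, -1.0]]
[337.09061687 162.6227222 ] [318.96163106 174.45991104]
278 131
[371.19269123 203.85798251] [366.32382808 186.10510155]
318 157
```

View pics/m2.png

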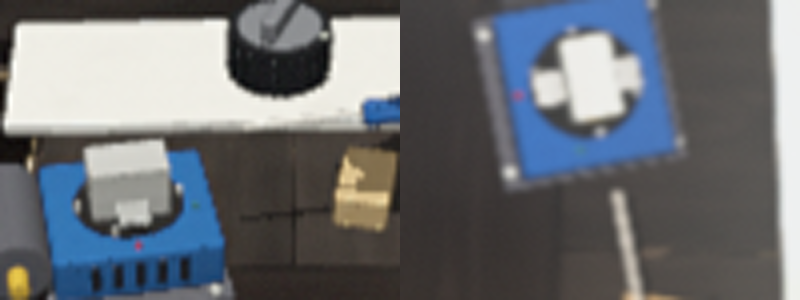

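The top crop has the tip at pixel (372,204.5) against a predicted (371.2,203.9). In the side crop the cover stands rim down on the foam at (348,144), while the blade is lost against the foam edge. I lower to bore height, where the backdrop is dark.

Request:
{"method": "arm_command", "body": {"commands": [1,0,0,0.04,0,0,-0.005,1,0,0,0.081,0,0,-0.005,1,0,0,0.081,0,0,-0.005,1,0,0,0.081,0,0,-0.005]}}

```text
time_s: 14.42
position: [0.3823, -0.2037, 0.0889]
tool_rot: [[-0.978, -0.211, -0.001], [-0.211, 0.978, 0.001], [0.001, 0.001, -1.0]]
ft_force: [0.9, 0.2, -0.5]
grip_width: 0.0266
gripper_force: 79.6
```

```bash
python3 - <<'E'
from h import *
s=env.observe(); p=np.array(s["position"]); R=np.array(s["tool_rot"]); print(p,R.round(4).tolist())
S=snap("side");T=snap("top")
ex=-R[:,0]; ax=lambda t:p+ex*t+[0,0,-.009]
# side: bright blade columns, row centroid by intensity
for nm,d,axis in (("side",S,0),("top",T,1)):
    g=cv2.cvtColor(d["image"],cv2.COLOR_RGB2GRAY).astype(float); print(nm)
    for t in (.07,.09,.11,.13,.15,.156,.16,.164):
        q=proj(d,ax(t)); i=int(round(q[axis])); c=int(round(q[1-axis])); r=np.arange(c-7,c+8)
        prof=g[r,i] if axis==0 else g[i,r]
        w=np.clip(prof-np.median(prof)-12,0,None); print(t,q.round(1),"centroid",round((w*r).sum()/max(w.sum(),1e-6),2),prof.astype(int).tolist())
C=np.array([.6282,-.1540]);X=np.array([.9786,.2058]);Y=np.array([-.2058,.9786])
f=[np.r_[C-.032*X+k*.019*Y,.098] for k in(-1,1)]; print("block front top corners",[proj(T,q).round(1).tolist() for q in f],[proj(S,q).round(1).tolist() for q in f])
a=cv2.resize(S["image"][130:205,278:378],None,fx=4,fy=4,interpolation=cv2.INTER_CUBIC);b=cv2.resize(T["image"][157:232,318:418],None,fx=4,fy=4,interpolation=cv2.INTER_CUBIC)
cv2.imwrite("pics/m3.png",cv2.cvtColor(np.hstack([a,b]),cv2.COLOR_RGB2BGR))
E
```

```text
[ 0.3823277  -0.20366514  0.08894897] [[-0.9775, -0.2107, -0.0007], [-0.2107, 0.9775, 0.0007], [0.0006, 0.0009, -1.0]]
side
0.07 [363.6 169.8] centroid 173.26 [129, 72, 64, 64, 66, 114, 208, 180, 131, 172, 191, 195, 196, 195, 196]
0.09 [357.7 170.5] centroid 170.19 [72, 64, 66, 65, 67, 131, 207, 167, 86, 61, 62, 62, 62, 60, 60]
0.11 [351.8 171.2] centroid 170.98 [67, 64, 67, 67, 65, 78, 154, 195, 149, 75, 63, 64, 66, 67, 65]
0.13 [345.8 171.9] centroid 171.69 [56, 58, 58, 58, 54, 89, 193, 194, 130, 60, 51, 52, 55, 53, 53]
0.15 [339.9 172.6] centroid 172.44 [59, 59, 59, 59, 55, 107, 222, 189, 104, 58, 56, 58, 56, 59, 57]
0.156 [338.1 172.8] centroid 172.62 [60, 59, 60, 58, 56, 89, 189, 180, 115, 63, 57, 59, 58, 60, 59]
0.16 [336.9 173. ] centroid 172.47 [59, 60, 58, 57, 56, 57, 88, 86, 64, 56, 56, 56, 58, 57, 59]
0.164 [335.7 173.1] centroid 0.0 [61, 61, 60, 59, 57, 55, 54, 54, 55, 57, 56, 57, 56, 56, 57]
top
0.07 [374.8 231.8] centroid 377.88 [73, 74, 74, 74, 80, 117, 170, 198, 187, 181, 194, 200, 196, 191, 187]
0.09 [373.5 225.7] centroid 373.74 [73, 75, 75, 74, 81, 118, 169, 182, 147, 95, 72, 73, 76, 77, 77]
0.11 [372.2 219.5] centroid 372.59 [73, 73, 74, 74, 73, 82, 122, 168, 172, 129, 83, 80, 88, 93, 96]
0.13 [371.  213.4] centroid 371.09 [67, 67, 68, 68, 72, 105, 159, 190, 171, 114, 72, 69, 72, 72, 73]
0.15 [369.7 207.3] centroid 369.85 [70, 72, 72, 71, 77, 111, 161, 179, 148, 98, 71, 72, 74, 75, 77]
0.156 [369.3 205.5] centroid 369.59 [69, 70, 69, 69, 70, 76, 106, 144, 149, 114, 80, 72, 74, 75, 75]
0.16 [369.1 204.2] centroid 369.6 [70, 69, 69, 69, 70, 71, 84, 105, 107, 88, 74, 73, 74, 74, 74]
0.164 [368.8 203. ] centroid 0.0 [69, 69, 69, 70, 69, 69, 71, 75, 76, 73, 72, 72, 73, 74, 75]
block front top corners [[372.9, 184.5], [361.1, 186.8]] [[318.0, 166.6], [319.8, 173.6]]
```

View pics/m3.png

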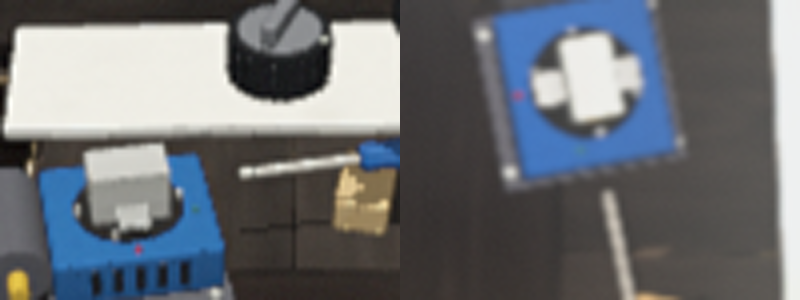

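The side and top profiles show a level blade with its tip within 0.5 mm of prediction. The bore axis lies about 3 mm toward -y, so I correct that and enter.

Request:
{"method": "arm_command", "body": {"commands": [1,0,-0.006,0,0,0,0,1,-0.03,-0.006,0,0,0,0,1,-0.06,-0.006,0,0,0,0,1,-0.09,-0.006,0,0,0,0,1,-0.1,-0.006,0,0,0,0,1,-0.11,-0.006,0,0,0,0,1,-0.12,-0.006,0,0,0,0,1,-0.13,-0.006,0,0,0,0,1,-0.14,-0.006,0,0,0,0,1,-0.15,-0.006,0,0,0,0,1,-0.15,-0.006,0,0,0,0]}}

```text
time_s: 15.43
position: [0.4567, -0.1917, 0.0887]
tool_rot: [[-0.978, -0.211, 0.001], [-0.211, 0.978, -0.0], [-0.0, -0.0, -1.0]]
ft_force: [-0.4, -0.2, -0.9]
grip_width: 0.0269
gripper_force: 79.6
```

```bash
cat >> h.py <<'E'
def st():
    s=env.observe(); X=np.array([.9786,.2058]); Y=np.array([-.2058,.9786]); r=np.array(s["position"][:2])-[.6285,-.1548]; f=np.array(s["ft_force"])
    print("tip depth mm",((r@X+.032+.16)*1000).round(1),"lat",(r@Y*1000).round(1),"z",round(s["position"][2]*1000,1),"F in",(f[:2]@X).round(2),"lat",(f[:2]@Y).round(2),"z",f[2].round(2),"t",s["time_s"],"w",round(s["grip_width"],4))
E
python3 -c "from h import *; st()"
```

```text
tip depth mm 16.3 lat -0.8 z 88.7 F in -0.41 lat -0.14 z -0.91 t 15.4333 w 0.0269
```

Inside the bore with no contact. I feel forward in small steps.

Request:
{"method": "arm_command", "body": {"commands": [1,-0.007,0,0,0,0,0,1,-0.014,0,0,0,0,0,1,-0.02,0,0,0,0,0,1,-0.02,0,0,0,0,0]}}

```text
time_s: 15.77
position: [0.4662, -0.1896, 0.0887]
tool_rot: [[-0.978, -0.211, 0.0], [-0.211, 0.978, -0.0], [-0.0, -0.0, -1.0]]
ft_force: [-0.1, 0.3, -1.8]
grip_width: 0.0263
gripper_force: 79.6
```

Request:
{"method": "arm_command", "body": {"commands": [1,-0.005,0,0,0,0,0,1,-0.008,0,0,0,0,0,1,-0.008,0,0,0,0,0]}}

```text
time_s: 16.02
position: [0.4699, -0.1887, 0.0887]
tool_rot: [[-0.978, -0.21, 0.0], [-0.21, 0.978, -0.0], [-0.0, -0.0, -1.0]]
ft_force: [0.3, -0.2, -1.0]
grip_width: 0.0268
gripper_force: 79.6
```

```bash
python3 -c "from h import *; st()"
```

```text
tip depth mm 29.8 lat -0.6 z 88.7 F in 0.23 lat -0.29 z -1.04 t 16.0167 w 0.0268
```

Request:
{"method": "arm_command", "body": {"commands": [1,-0.006,0,0,0,0,0,1,-0.006,0,0,0,0,0]}}

```text
time_s: 16.18
position: [0.473, -0.1881, 0.0887]
tool_rot: [[-0.978, -0.21, 0.0], [-0.21, 0.978, -0.0], [-0.0, -0.0, -1.0]]
ft_force: [-0.6, -0.6, -1.0]
grip_width: 0.027
gripper_force: 79.6
```

Request:
{"method": "arm_command", "body": {"commands": [1,-0.006,0,0,0,0,0,1,-0.006,0,0,0,0,0]}}

```text
time_s: 16.35
position: [0.4759, -0.1875, 0.0887]
tool_rot: [[-0.978, -0.21, 0.0], [-0.21, 0.978, -0.0], [-0.0, -0.0, -1.0]]
ft_force: [-0.2, -0.5, -0.7]
grip_width: 0.0271
gripper_force: 79.6
```

Request:
{"method": "arm_command", "body": {"commands": [1,-0.006,0,0,0,0,0,1,-0.006,0,0,0,0,0]}}

```text
time_s: 16.52
position: [0.4786, -0.1868, 0.0886]
tool_rot: [[-0.978, -0.211, -0.001], [-0.211, 0.978, 0.0], [0.001, 0.0, -1.0]]
ft_force: [-1.4, 0.1, -1.2]
grip_width: 0.0267
gripper_force: 79.6
```

Request:
{"method": "arm_command", "body": {"commands": [1,-0.006,0,0,0,0,0,1,-0.006,0,0,0,0,0]}}

```text
time_s: 16.68
position: [0.4812, -0.1861, 0.0885]
tool_rot: [[-0.978, -0.211, -0.001], [-0.211, 0.978, 0.0], [0.001, 0.0, -1.0]]
ft_force: [-3.8, -1.1, -1.8]
grip_width: 0.0271
gripper_force: 79.6
```

Request:
{"method": "arm_command", "body": {"commands": [1,-0.007,0,0,0,0,0,1,-0.007,0,0,0,0,0]}}

```text
time_s: 16.85
position: [0.4843, -0.1854, 0.0884]
tool_rot: [[-0.978, -0.211, -0.002], [-0.211, 0.978, 0.0], [0.002, 0.001, -1.0]]
ft_force: [-7.1, -1.9, -1.2]
grip_width: 0.0266
gripper_force: 79.6
```

```bash
python3 -c "from h import *; st()"
```

```text
tip depth mm 44.6 lat -0.3 z 88.4 F in -7.32 lat -0.39 z -1.24 t 16.85 w 0.0266
```

Request:
{"method": "arm_command", "body": {"commands": [1,-0.004,0,0,0,0,0,1,-0.004,0,0,0,0,0]}}

```text
time_s: 17.02
position: [0.4858, -0.185, 0.0883]
tool_rot: [[-0.978, -0.21, -0.003], [-0.21, 0.978, 0.001], [0.003, 0.001, -1.0]]
ft_force: [-8.4, -2.7, -1.3]
grip_width: 0.027
gripper_force: 79.6
```

Request:
{"method": "arm_command", "body": {"commands": [1,0,0,0,0,0,0,1,0,0,0,0,0,0,1,0,0,0,0,0,0,1,0,0,0,0,0,0,1,0,0,0,0,0,0,1,0,0,0,0,0,0,1,0,0,0,0,0,0,1,0,0,0,0,0,0,1,0,0,0,0,0,0,1,0,0,0,0,0,0,1,0,0,0,0,0,0]}}

```text
time_s: 17.93
position: [0.4856, -0.185, 0.0883]
tool_rot: [[-0.978, -0.21, -0.003], [-0.21, 0.978, 0.001], [0.003, 0.001, -1.0]]
ft_force: [-6.6, -2.6, -0.2]
grip_width: 0.0266
gripper_force: 79.6
```

```bash
python3 -c "from h import *; st()"
```

```text
tip depth mm 46.0 lat -0.2 z 88.3 F in -7.04 lat -1.19 z -0.17 t 17.9333 w 0.0266
```

Request:
{"method": "arm_command", "body": {"commands": [1,0.01,0,0,0,0,0,1,0.03,0,0,0,0,0,1,0.06,0,0,0,0,0,1,0.1,0,0,0,0,0,1,0.14,0,0,0,0,0,1,0.18,0,0,0,0,0,1,0.22,0,0,0,0,0,1,0.22,0,-0.07,0,0,0,1,0.22,0,-0.14,0,0,0,1,0.22,0,-0.2,0,0,0,1,0.22,0,-0.2,0,0,0]}}

```text
time_s: 18.85
position: [0.3808, -0.2098, 0.1938]
tool_rot: [[-0.978, -0.21, 0.008], [-0.21, 0.978, -0.008], [-0.007, -0.009, -1.0]]
ft_force: [-0.0, -0.9, 0.2]
grip_width: 0.0275
gripper_force: 79.7
```

```bash
python3 -c "
from h import *; st(); print(env.observe()['position']); go([.521,.209,.189],Ry(22.7))"
```

```text
tip depth mm -61.8 lat -2.8 z 193.8 F in -0.19 lat -0.88 z 0.2 t 18.85 w 0.0275
[ 0.38075642 -0.2097899   0.1938439 ]
shift [-0.4502  0.76    0.0057] turn [-0.0015  0.0057  0.662 ] rows 11.1 t 18.85
```

Request:
{"method": "arm_command", "body": {"commands": [1,-0.04,0.07,0,0,0,0.06,1,-0.08,0.14,0,0,0,0.12,1,-0.12,0.21,0,0,0,0.18,1,-0.16,0.28,0,0,0,0.24,1,-0.2,0.35,0,0,0,0.3,1,-0.25,0.42,0,0,0,0.36,1,-0.29,0.49,0,0,0,0.42,1,-0.33,0.56,0,0,0,0.48,1,-0.37,0.63,0,0,0,0.54,1,-0.41,0.7,0,0,0,0.6,1,-0.45,0.76,0,0,0,0.66,1,-0.45,0.76,0,0,0,0.662]}}

```text
time_s: 19.85
position: [0.5138, 0.1956, 0.1881]
tool_rot: [[-0.48, 0.877, 0.0], [0.877, 0.48, 0.0], [0.0, 0.0, -1.0]]
ft_force: [0.9, -0.3, -0.7]
grip_width: 0.0267
gripper_force: 79.7
```

Request:
{"method": "arm_command", "body": {"commands": [1,0,0,0.06,0,0,0,1,0,0,0.12,0,0,0,1,0,0,0.18,0,0,0,1,0,0,0.24,0,0,0,1,0,0,0.28,0,0,0,1,0,0,0.31,0,0,0,1,0,0,0.31,0,0,0]}}

```text
time_s: 20.43
position: [0.512, 0.1934, 0.0304]
tool_rot: [[-0.484, 0.875, -0.006], [0.875, 0.484, -0.0], [0.002, -0.005, -1.0]]
ft_force: [-1.0, 0.1, -1.0]
grip_width: 0.0269
gripper_force: 79.7
```

```bash
python3 -c "
from h import *; go([.521,.209,.0245],Ry(22.7)); print(env.observe()['position'],env.observe()['ft_force'])"
```

```text
shift [0.0186 0.0309 0.0118] turn [-0.0025 -0.001   0.0522] rows 0.9 t 20.4333
[0.51202744 0.19339658 0.03044648] [-1.02523314  0.08433027 -1.02067753]
```

Request:
{"method": "arm_command", "body": {"commands": [1,0,0,0.006,0,0,0,1,0,0,0.011,0,0,0,1,0,0,0.012,0,0,0,1,0,0,0.012,0,0,0,0.3,0,0,0.012,0,0,0,-0.3,0,0,0.012,0,0,0,-0.3,0,0,0.012,0,0,0,-0.3,0,0,0.012,0,0,0,-0.3,0,0,-0.05,0,0,0,-0.3,0,0,-0.12,0,0,0,-0.3,0,0,-0.2,0,0,0,-0.3,0,0,-0.3,0,0,0]}}

```text
time_s: 21.43
position: [0.5132, 0.1937, 0.1768]
tool_rot: [[-0.484, 0.875, -0.001], [0.875, 0.484, -0.0], [0.0, -0.001, -1.0]]
ft_force: [-0.3, 0.4, -0.1]
grip_width: 0.0554
gripper_force: 0.0
```

Request:
{"method": "arm_command", "body": {"commands": [-0.3,0.08,0,-0.3,0,0,0,-0.3,0.16,0,-0.3,0,0,0,-0.3,0.24,0,-0.3,0,0,0,-0.3,0.24,0,-0.3,0,0,0]}}

```text
time_s: 21.77
position: [0.4664, 0.2785, 0.3073]
tool_rot: [[-0.483, 0.876, 0.002], [0.876, 0.483, 0.001], [-0.0, 0.002, -1.0]]
ft_force: [0.7, -0.1, 1.1]
grip_width: 0.0555
gripper_force: 0.0
```

```bash
python3 - <<'E'
from h import *
S=snap("side")["image"];T=snap("top")["image"]
a=cv2.resize(S[110:390,220:440],(393,500));b=cv2.resize(T[120:290,170:510],(400,200))
c=np.zeros((500,800,3),np.uint8); c[:,:393]=a; c[:200,400:]=b
cv2.imwrite("pics/f.png",cv2.cvtColor(c,cv2.COLOR_RGB2BGR)); print(env.observe()["ft_force"],env.observe()["position"])
E
```

```text
[ 0.54513854 -0.30544644 -0.03739123] [0.4659399  0.28121964 0.31003226]
```

View pics/f.png

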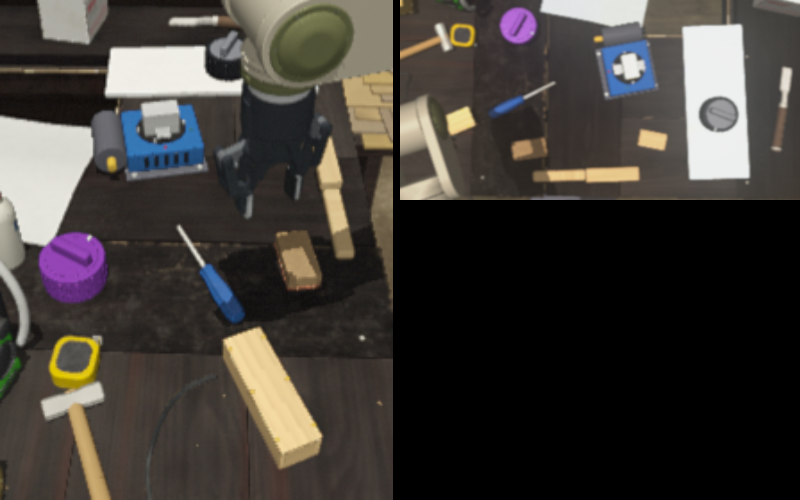

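The screwdriver lies flat on open table at top crop (520,100). The cover stands wholly on the foam at (719,114), and the bystanders are unmoved. Handing in.

```bash
python3 -c "
from h import *; print(env.close_job())"
```

```text
the job is handed in; nothing more can be done
None
```

The job is handed in, about 22 s in on the robot's clock: the cover stands rim down on the foam, the screwdriver lies flat on the open table, and by the felt force (about 7–9 N) the reset button went in 6–8 mm for just over a second.

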